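# Lay the glazing brushes on their rests

### The arm

A 7-joint arm with a two-finger parallel gripper is mounted at the origin on the work surface; the furniture and walls round the work are solid. World frame = base frame: x ahead of the robot, y to its left, z up, the work surface at z = 0. Lengths are in m, angles in rad, forces in N, time in s.
With the tool pointing down it reaches from about 0.4 to 0.875 m from the base axis. Payload 4.4 kg.
Tool frame: the origin (TCP) lies between the finger pads; the fingertips stand 19 mm ahead of it and the grasp point (between the pads) is the TCP; z points along the fingers, y is the line along which they close (so a half turn about z gives the same grasp; the last joint's range is limited). The gripper opens to 85 mm and grips with 20 to 120 N. Pads are 22 mm wide; open, the fingers measure 114 mm over their backs; the gripper's body (76 mm by 85 mm) begins 54 mm behind the grasp point. The pads swing forward as they close: fully open they stand 13 mm farther back than shut.
Start: joints at [1.164, 0.628, 0.038, 1.517, -0.027, 0.996, -0.02], TCP at [0.217, -0.613, 0.21] pointing down, gripper open.
Joint ranges: [-3.06, 3.06], [-0.37, 2.12], [-1.25, 1.32], [0.18, 2.47], [-1.1, 4.24], [0.23, 1.98], [-2.94, 2.94]. Speed limits (rad/s): [2.57, 2.57, 3.14, 3.14, 3.14, 3.14, 3.14].

### API

Orientations are given as a rotation vector (axis times angle).
In Python, from station import state, camera, camera_params, job_done, boxes_of, cut_out gives the robot as it stands.
- The arm moves only by the tool servo_tool, never from a script. Its arguments are lists of equal length, an entry for each row: "dp": the shift along the tool's x, y, z in cm, a list of three; "twist": the turn, a rotation vector about the tool's x, y, z in rad, a list of three; "claw": the finger opening in cm, from 0 to 8.54. A call has 1 to 10 rows; each row shifts and turns the commanded pose from where the row before left it, along the tool's axes as they then stand; what a row does not reach is not made up. A row lasts 1/10 s, in which the tool goes at most 50 mm and 8.59 degrees, less where a joint would pass 70% of its speed; a pose out of reach is approached as far as the arm can. A call with a gripper value outside its range is refused whole. The fingers move at their own pace and stop on an object; "squeeze" is the grip in N (left out, the last holds). Time passes only in rows, so rows that do not move let the fingers close. It gives the time, the measured TCP pose, the force, the opening and the grip force at its end, in the units of the state.
- state(): the state, without advancing time (a new reading comes with each control period).
- camera(name): name is "scene" or "top"; returns (picture, depth): 400x640x3 uint8, red, green, blue; 400x640 float32, m along the optical axis (not along the pixel's ray), 0 where there is no reading.
- camera_params(name): a dict with "fx", "fy", "cx", "cy" (pixels), "rvec" (rotation vector, rad) and "tvec" (3), from world to camera coordinates, as OpenCV has them. Camera axes: x right, y down, z forward; pixel columns grow to the right and rows downward; lengths in m; the calibration is good to about 2 mm. A picture is of the moment at which its call begins. camera_params takes no time and is no camera call.
- job_done(): hands the job in; it is judged then, once.
Trained networks look in the newest picture that a camera, given by its name, has taken for a name from the list of things; names that differ only in an ending like _2 or _b are one class to them, and where a whole thing is asked for, a point or a joint stands for the part that bears it (a point fixed in the world has none). Each returns a list of dicts, best first, with "conf" (0 to 1); they miss things now and then, are a little off and sometimes report something else, mostly with a low value. They report only what shows in the picture. A call takes as long as a camera call. They do not tell look-alikes from the thing itself.
- boxes_of(camera, target): "point" ([column, row] in pixels, amid what is visible of it).
- cut_out(camera, target): "pixels" (400x640 bool, what is visible of it) and "point" ([column, row] in pixels, amid what is visible of it).
The state is a dict: "t": time; "joint_positions": joint angles; "joint_velocities": joint speeds; "tau": joint torques, N m; "tool_pos": TCP position; "ee_rot": TCP orientation; "wrist_force": force on the tool from outside, world axes, zero at the start; "ft_torque": the same for the moment, N m; "opening": opening from 0.0 (shut) to 1.0 (fully open); "grasp_force": force on a finger pad.
Only numpy, scipy, OpenCV 4.12 (cv2) and the standard library are available. Lean on these libraries where they do the work, as an engineer would, in place of code of your own. Each camera call takes 0.05 s, during which the arm holds its last target. There are 200 camera calls.

### The job

Lay each of the three paint brushes on the brush rest of its own handle colour (blue, red, black), so that no glaze is carried over: across both notches and centred on the rest, either way round. Leave the glaze pen where it lies.

Things in the scene. Friction and masses are not known exactly. Their poses are not given: they have to be found in the camera images.
- blue_brush: Paint brush with a blue handle (a pale ferrule and orange-tan bristles at one end), lying on the table, loose, about 30 g; 202 mm long, handle 8 mm wide and 8 mm thick, bristles up to 15 mm wide. Origin: the middle of its length and width, on its underside (z = 0 when it lies on the table). y runs along the brush, z up. Pinch across its width (along x) at the middle.
- red_brush: Paint brush with a red handle (a pale ferrule and orange-tan bristles at one end), lying on the table, loose, about 30 g; 202 mm long, handle 8 mm wide and 8 mm thick, bristles up to 11 mm wide. Origin: the middle of its length and width, on its underside (z = 0 when it lies on the table). y runs along the brush, z up. Pinch across its width (along x) at the middle.
- black_brush: Paint brush with a black to dark grey handle (a pale ferrule and orange-tan bristles at one end), lying on the table, loose, about 30 g; 202 mm long, handle 8 mm wide and 8 mm thick, bristles up to 19 mm wide. Origin: the middle of its length and width, on its underside (z = 0 when it lies on the table). y runs along the brush, z up. Pinch across its width (along x) at the middle.
- rest_blue: Fixed glazed brush rest, blue, 54 (x) x 100 (y) x 30 mm high: 8 mm base plate with a small white panel, and end walls 12 mm thick centred at y = -43 and +43 mm. Each wall has a notch, floor 24 mm wide and 20 mm above the table, mouth 32 mm; a brush lies along y across both notches, its underside 20 mm up. The fingers fit between the walls (74 mm free). Origin: centre of the underside; z up.
- rest_red: Fixed glazed brush rest, red, 54 (x) x 100 (y) x 30 mm high: 8 mm base plate with a small white panel, and end walls 12 mm thick centred at y = -43 and +43 mm. Each wall has a notch, floor 24 mm wide and 20 mm above the table, mouth 32 mm; a brush lies along y across both notches, its underside 20 mm up. The fingers fit between the walls (74 mm free). Origin: centre of the underside; z up.
- rest_black: Fixed glazed brush rest, black, 54 (x) x 100 (y) x 30 mm high: 8 mm base plate with a small white panel, and end walls 12 mm thick centred at y = -43 and +43 mm. Each wall has a notch, floor 24 mm wide and 20 mm above the table, mouth 32 mm; a brush lies along y across both notches, its underside 20 mm up. The fingers fit between the walls (74 mm free). Origin: centre of the underside; z up.
- glaze_pen: Light blue glaze pen with a pointed nozzle, 142 mm long, 14 mm wide, 16 mm high, lying loose among the brushes; not a brush. Not to be moved. Origin: its middle, on its underside; y along the pen.
Things that resemble listed ones, but are neither listed nor needed, are in the scene too. Leave any yellow look-alike of the blue_brush alone.

How it is judged:
By the outcome, as a careful person would: the job done as asked, in the order asked, and still so for the second after the job is handed in, with the robot touching nothing.
It also fails if it takes over 77 s, if anything falls off the work surface, if the arm or the gripper's body presses on something with over 40 N, if the wrist force passes 120 N, or if a joint passes its speed limit or range.

## Working session

There is one attempt and no reset: what is moved stays moved. The work goes in short steps, Python scripts to look and compute and a tool call to move; the robot and the scene stay as the last step left them, time stands still between calls to the robot, and variables do not carry over. Pictures are saved under pics/ and viewed, at most 14 in all, crops included, and the job is handed in when it is done.

Besides the shell and the picture viewer there is one more tool, called by a JSON object that holds its "name" and its "arguments", one argument or row to a line. servo_tool: Moves the arm, as the interface text tells. Its arguments: {"type":"object","properties":{"dp":{"type":"array"},"twist":{"type":"array"},"claw":{"type":"array"},"squeeze":{"type":"number"}},"required":["dp","twist","claw"]}

```bash
mkdir -p pics; ls
python3 - <<'E'
from station import *
import cv2
for c in("top","scene"):
    p,d=camera(c); cv2.imwrite(f"pics/{c}0.png",p[:,:,::-1])
    print(c,camera_params(c))
s=state();print(s["t"],s["tool_pos"],s["ee_rot"],s["opening"])
E
```

```text
pics
top {'fx': 423.45393059804724, 'fy': 423.45393059804724, 'cx': 323.9119640744698, 'cy': 200.6845357607203, 'rvec': array([ 2.2210982 , -2.17740515,  0.06747058]), 'tvec': array([-0.02031551,  0.39175662,  1.17323965])}
scene {'fx': 457.7375970371384, 'fy': 457.7375970371384, 'cx': 315.9495650552199, 'cy': 201.9567038836062, 'rvec': array([ 0.7403395 , -2.47728001,  1.23560048]), 'tvec': array([0.36174395, 0.17546448, 1.32485059])}
0.1 [ 0.21708343 -0.61204083  0.20958164] [-3.09442079e+00 -5.32522909e-01  4.97406081e-04] 0.9974468843717452
```

View pics/top0.png

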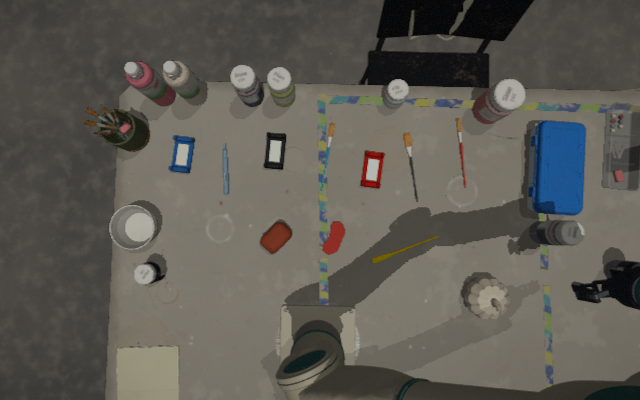

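View pics/scene0.png

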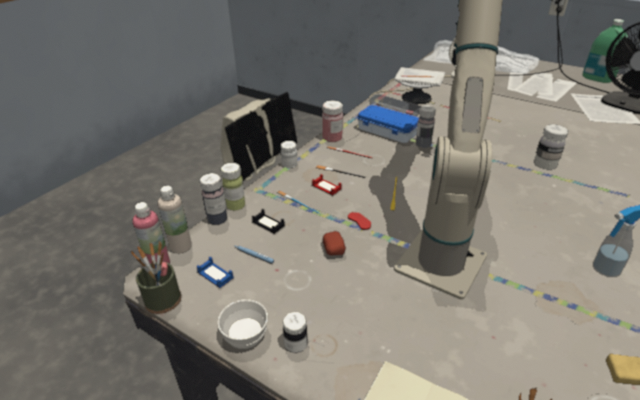

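The top picture shows three candidates for brushes: blue-handled at (329,145), black at (411,165) and red at (461,150). A yellow look-alike lies at (405,248) and the pen at (226,168). The rests are at (182,154) blue, (275,150) black and (373,169) red. I'll measure these and check them in an enlarged crop.

```bash
cat > h.py <<'E'
from station import *
import numpy as np, cv2
from scipy.spatial.transform import Rotation as R
def cam(c):
    k=camera_params(c); return k,R.from_rotvec(k["rvec"]).as_matrix(),np.array(k["tvec"])
def world(c,uv,z):
    """pixels (n,2) -> world on plane z"""
    k,Rm,t=cam(c); uv=np.atleast_2d(uv).astype(float)
    r=np.c_[(uv[:,0]-k["cx"])/k["fx"],(uv[:,1]-k["cy"])/k["fy"],np.ones(len(uv))]@Rm
    o=-Rm.T@t
    return o+r*((z-o[2])/r[:,2])[:,None]
def pix(c,P):
    k,Rm,t=cam(c); return cv2.projectPoints(np.atleast_2d(P).astype(float),k["rvec"],t,np.array([[k["fx"],0,k["cx"]],[0,k["fy"],k["cy"]],[0,0,1]]),None)[0][:,0]
def axis(c,m,z):
    """mask -> centre of min-area box, long-axis angle, length/width"""
    v,u=np.nonzero(m); P=world(c,np.c_[u,v],z)[:,:2].astype(np.float32)*1000
    (cx,cy),(w,h),a=cv2.minAreaRect(P); a=a if w>h else a+90
    mu=P.mean(0); d=np.linalg.eigh(np.cov((P-mu).T))[1][:,1]
    return np.round([cx,cy]),round((a+90)%180-90,1),round(float(np.degrees(np.arctan2(d[1],d[0]))+90)%180-90,1),np.round(sorted((w,h)))
E
python3 - <<'E'
from h import *
p,d=camera("top"); 
for n,z in [("blue_brush",.004),("red_brush",.004),("black_brush",.004),("rest_blue",.03),("rest_red",.03),("rest_black",.03),("glaze_pen",.008)]:
    for r in cut_out("top",n)[:3]:
        print(n,round(r["conf"],2),np.round(r["point"]),r["pixels"].sum(),*axis("top",r["pixels"],z))
a=p[70:270,120:520]; cv2.imwrite("pics/crop1.png",cv2.resize(a[:,170:,::-1],(782,680),interpolation=cv2.INTER_CUBIC)[:600])
E
```

```text
blue_brush 0.75 [329. 140.] 210 [555. -24.] -5.7 -8.5 [ 20. 125.]
blue_brush 0.48 [383. 255.] 104 [ 251. -208.] -67.3 -67.6 [ 12. 122.]
red_brush 0.77 [458. 139.] 146 [ 578. -394.] 7.3 6.0 [ 13. 109.]
black_brush 0.64 [409. 147.] 159 [ 494. -256.] 8.2 9.6 [ 16. 187.]
rest_blue 0.89 [182. 153.] 706 [512. 383.] -5.6 -5.7 [ 58. 100.]
rest_blue 0.54 [408. 147.] 198 [ 524. -247.] 10.0 9.0 [ 19. 122.]
rest_blue 0.4 [226. 172.] 260 [469. 261.] 1.8 4.1 [ 16. 125.]
rest_red 0.69 [371. 170.] 705 [ 482. -142.] -6.4 -7.0 [ 56. 101.]
rest_black 0.91 [272. 149.] 698 [528. 128.] -4.7 -6.5 [ 56. 101.]
glaze_pen 0.64 [223. 170.] 239 [473. 267.] 3.8 3.7 [ 15. 130.]
```

View pics/crop1.png

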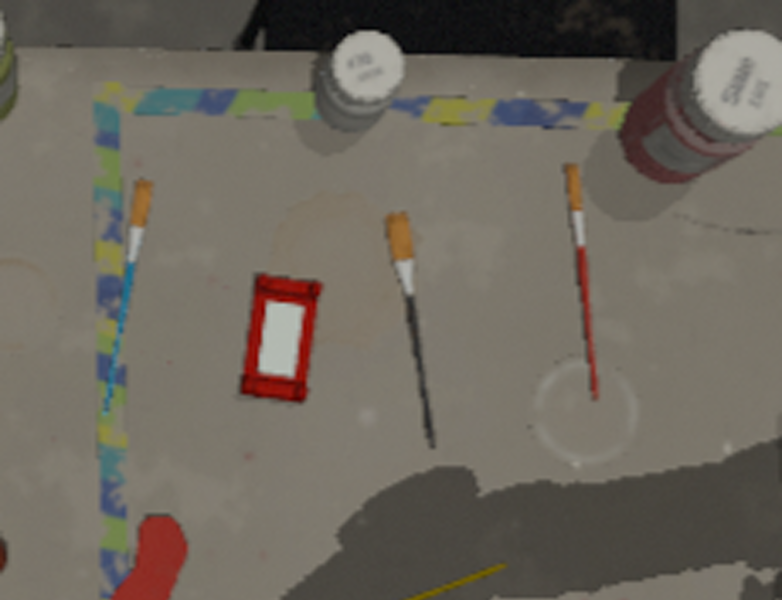

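Candidates in the crop are the blue (125,296), black (415,330) and red (584,282) brushes, each with a pale ferrule and orange bristles, so they match the description. The yellow one (460,580) is the look-alike and stays where it is. Next I'll compute the middles and the moves.

```bash
cat >> h.py <<'E'
def plan(xy,z,ang):
    """tool-frame shift (cm) and yaw so that the tool y is perpendicular to ang (deg, long axis)"""
    s=state(); T=R.from_rotvec(s["ee_rot"]); M=T.as_matrix()
    y=np.array([-np.sin(np.radians(ang)),np.cos(np.radians(ang)),0]); 
    if y@M[:,1]<0: y=-y
    down=np.array([0,0,-1.]); G=np.c_[np.cross(y,down),y,down]
    d=np.array([*xy,z])-s["tool_pos"]
    print("t",round(s["t"],2),"pos",np.round(s["tool_pos"],4),"q7",np.round(s["joint_positions"][6],2),"dp_cm(start frame)",np.round(M.T@d*100,2),"dp_cm(goal frame)",np.round(G.T@d*100,2),"twist",np.round(R.from_matrix(M.T@G).as_rotvec(),3),"open",round(s["opening"],3),"grip",np.round(s["grasp_force"],1))
E
python3 - <<'E'
from h import *
for n,a,b in [("blue",(143,180),(107,413)),("black",(398,213),(433,447)),("red",(571,165),(597,399))]:
    uv=np.array([a,b])/3.4+[290,70]; P=world("top",uv,.004); d=P[0]-P[1]
    print(n,np.round(P.mean(0),4),np.linalg.norm(d).round(3),np.degrees(np.arctan2(d[1],d[0])).round(1))
plan((.54,-.025),.15,-8.5)
d=camera("top")[1]; k,Rm,t=cam("top")
for n,(u,v) in dict(jar=(398,90),b1=(246,78),b2=(280,75),pink=(176,72),pk2=(140,72),grey=(570,232),pump=(488,297),redblob=(275,236)).items():
    r=Rm.T@(np.array([(u-k["cx"])/k["fx"],(v-k["cy"])/k["fy"],1])*d[v,u]-t); print(n,r.round(3))
E
```

```text
blue [ 0.516  -0.0183  0.004 ] 0.197 -7.6
black [ 0.493  -0.2602  0.004 ] 0.197 9.0
red [ 0.5362 -0.4007  0.004 ] 0.197 6.5
t 0.5 pos [ 0.2173 -0.6126  0.2104] q7 -0.02 dp_cm(start frame) [ 50.05 -44.6    6.04] dp_cm(goal frame) [ 23.23 -62.89   6.04] twist [-0.    -0.     0.489] open 1.0 grip 0.0
jar [ 0.686 -0.203  0.087]
b1 [0.684 0.187 0.161]
b2 [0.697 0.105 0.151]
pink [0.68  0.345 0.204]
pk2 [0.68  0.433 0.197]
grey [ 0.32  -0.615  0.16 ]
pump [ 0.146 -0.445  0.081]
redblob [0.292 0.118 0.046]
```

{"name": "servo_tool", "arguments": {
  "dp": [
    [3.4,-3.3,0],
    [3.4,-3.3,0],
    [3.4,-3.3,0],
    [3.4,-3.3,0],
    [3.4,-3.3,0],
    [3.4,-3.3,0],
    [3.4,-3.3,0],
    [3.4,-3.3,0],
    [3.4,-3.3,0],
    [3.4,-3.3,0]
  ],
  "twist": [
    [0,0,0],
    [0,0,0],
    [0,0,0],
    [0,0,0],
    [0,0,0],
    [0,0,0],
    [0,0,0],
    [0,0,0],
    [0,0,0],
    [0,0,0]
  ],
  "claw": [5,5,5,5,5,5,5,5,5,5],
  "squeeze": 30
}}

```text
t: 1.55
tool_pos: [0.4283, -0.1863, 0.2108]
ee_rot: [3.096, 0.532, 0.002]
wrist_force: [1.2, -0.8, 0.8]
opening: 0.584
grasp_force: 0.0
```

```bash
python3 -c "
from h import *
plan((.516,-.018),.10,-7.6)"
```

```text
t 1.55 pos [ 0.4283 -0.1863  0.2108] q7 -0.88 dp_cm(start frame) [ 13.88 -12.95  11.08] dp_cm(goal frame) [  6.47 -17.85  11.08] twist [ 0.001 -0.001  0.473] open 0.584 grip 0.0
```

{"name": "servo_tool", "arguments": {
  "dp": [
    [3.5,-3.2,1],
    [3.5,-3.2,1],
    [3.5,-3.2,1],
    [3.4,-3.3,1],
    [0,0,1.5],
    [0,0,1.5],
    [0,0,1.5],
    [0,0,1.5],
    [0,0,0],
    [0,0,0]
  ],
  "twist": [
    [0,0,0],
    [0,0,0],
    [0,0,0],
    [0,0,0],
    [0,0,0.12],
    [0,0,0.12],
    [0,0,0.12],
    [0,0,0.11],
    [0,0,0],
    [0,0,0]
  ],
  "claw": [5,5,5,5,5,5,5,5,5,5]
}}

```text
t: 2.55
tool_pos: [0.5154, -0.0199, 0.1106]
ee_rot: [3.135, -0.199, -0.0]
wrist_force: [0.0, -0.1, -0.2]
opening: 0.589
grasp_force: 0.0
```

Run:
```python
from h import *
plan((.516,-.018),.021,-7.6)
p,d=camera("top"); q,_=camera("scene")
a=cv2.resize(p[90:240,240:500,::-1],None,fx=3,fy=3,interpolation=2)
cv2.imwrite("pics/c2.png",a)
```

```text
t 2.55 pos [ 0.5154 -0.0199  0.1106] q7 -1.61 dp_cm(start frame) [ 0.03 -0.19  8.96] dp_cm(goal frame) [ 0.03 -0.19  8.96] twist [0.    0.    0.006] open 0.589 grip 0.0
```

View pics/c2.png

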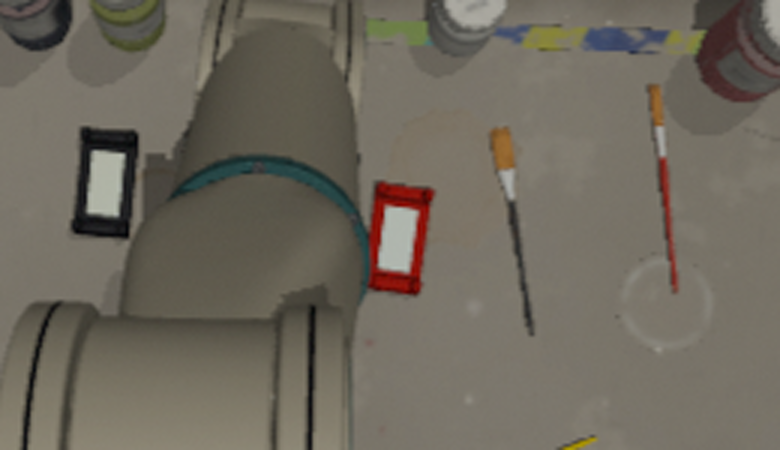

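The arm hides the blue brush in the top view, and the red brush at crop pixel (663,190) and the black brush at (510,230) are unchanged. I'll descend now.

{"name": "servo_tool", "arguments": {
  "dp": [
    [0,-0.2,1.5],
    [0,0,1.5],
    [0,0,1.5],
    [0,0,1.5],
    [0,0,1.2],
    [0,0,0.8],
    [0,0,0.5],
    [0,0,0.4],
    [0,0,0],
    [0,0,0]
  ],
  "twist": [
    [0,0,0],
    [0,0,0],
    [0,0,0],
    [0,0,0],
    [0,0,0],
    [0,0,0],
    [0,0,0],
    [0,0,0],
    [0,0,0],
    [0,0,0]
  ],
  "claw": [5,5,5,5,5,5,5,5,5,5]
}}

```text
t: 3.65
tool_pos: [0.5159, -0.0179, 0.0217]
ee_rot: [-3.135, 0.203, -0.001]
wrist_force: [0.3, 0.2, -0.9]
opening: 0.581
grasp_force: 0.0
```

Run:
```python
from h import *
plan((.516,-.018),.021,-7.6)
q,_=camera("scene"); u,v=pix("scene",[.516,-.018,.02])[0].astype(int); print(u,v)
cv2.imwrite("pics/s3.png",cv2.resize(q[v-70:v+70,u-90:u+90,::-1],None,fx=4,fy=4,interpolation=2))
```

```text
t 3.65 pos [ 0.5159 -0.0179  0.0217] q7 -1.59 dp_cm(start frame) [0.01 0.01 0.07] dp_cm(goal frame) [0.01 0.01 0.07] twist [-0.    -0.001  0.004] open 0.581 grip 0.0
299 197
```

View pics/s3.png

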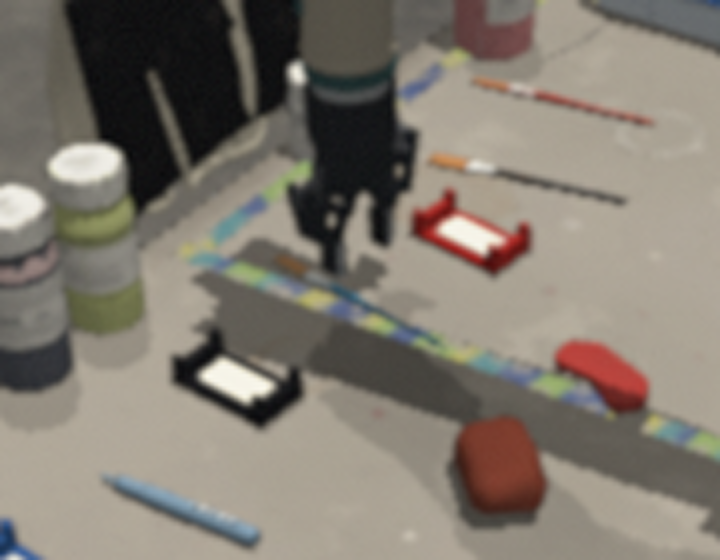

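The blue brush runs from (290,262) to (440,345) in the crop, with the fingers straddling it. I'll close now.

{"name": "servo_tool", "arguments": {
  "dp": [
    [0,0,0.1],
    [0,0,0],
    [0,0,0],
    [0,0,0],
    [0,0,0],
    [0,0,0],
    [0,0,0],
    [0,0,0]
  ],
  "twist": [
    [0,0,0],
    [0,0,0],
    [0,0,0],
    [0,0,0],
    [0,0,0],
    [0,0,0],
    [0,0,0],
    [0,0,0]
  ],
  "claw": [0,0,0,0,0,0,0,0],
  "squeeze": 30
}}

```text
t: 4.5
tool_pos: [0.5156, -0.0179, 0.0204]
ee_rot: [3.135, -0.203, 0.0]
wrist_force: [0.7, -0.1, -0.5]
opening: -0.001
grasp_force: 0.0
```

Run:
```python
from h import *
q,_=camera("scene"); u,v=299,197
cv2.imwrite("pics/s4.png",cv2.resize(q[v-45:v+45,u-60:u+60,::-1],None,fx=6,fy=6,interpolation=2))
print((pix("scene",[[.516,-.018,.0],[.516,-.018,.02],[.516,.01,.01],[.516,-.046,.01],[.516+.1,-.018-.0133,.004],[.516-.1,-.018+.0133,.004]])-[239,152])*6)
```

```text
[[361.79714977 301.28984258]
 [360.43323457 273.05446326]
 [332.28246812 312.1476003 ]
 [389.27911988 262.88699268]
 [236.71797064 230.18530862]
 [495.26817722 365.85711815]]
```

View pics/s4.png

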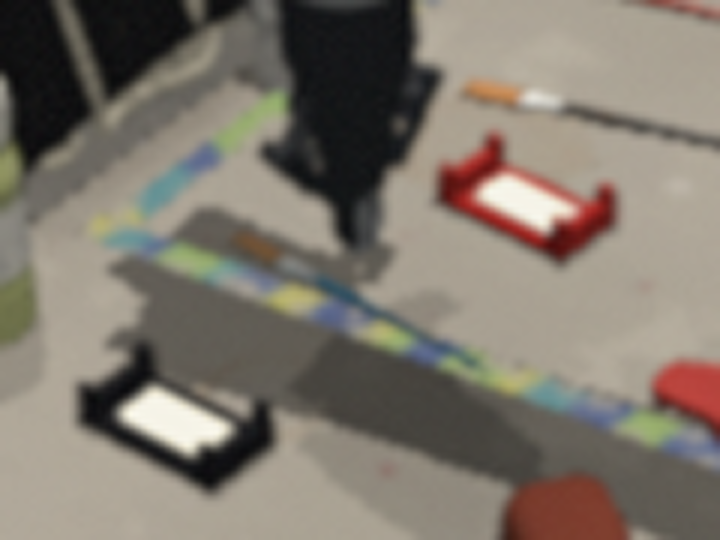

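The closed fingertip shows at (360,255), where I predicted about (361,300). I'll use depth to tell whether it is too high or displaced sideways.

Run:
```python
from h import *
q,d=camera("scene"); k,Rm,t=cam("scene")
def w(cu,cv): 
    u,v=int(239+cu/6),int(152+cv/6); z=d[v,u]; return np.round(Rm.T@(np.array([(u-k["cx"])/k["fx"],(v-k["cy"])/k["fy"],1])*z-t),3)
for c in [(360,245),(356,236),(362,225),(366,210),(360,180),(350,120),(360,280),(330,285),(400,330),(560,250),(180,470),(300,260),(250,400)]: print(c,w(*c))
s=state(); print(s["tool_pos"],s["ee_rot"],s["joint_positions"])
```

```text
(360, 245) [ 0.508 -0.009  0.051]
(356, 236) [ 0.511 -0.007  0.056]
(362, 225) [ 0.508 -0.01   0.063]
(366, 210) [ 0.508 -0.015  0.068]
(360, 180) [ 0.506 -0.008  0.093]
(350, 120) [0.503 0.004 0.14 ]
(360, 280) [ 0.531 -0.037  0.001]
(330, 285) [ 0.533 -0.012  0.011]
(400, 330) [ 0.482 -0.003  0.003]
(560, 250) [ 0.443 -0.112  0.01 ]
(180, 470) [0.506 0.16  0.007]
(300, 260) [ 0.569 -0.03   0.003]
(250, 400) [0.513 0.094 0.008]
[ 0.51559398 -0.01796294  0.02042192] [ 3.13501937e+00 -2.02878160e-01  2.92121112e-05] [-0.06473929  0.74507843  0.06809183  2.03344989 -0.12888301  0.36698384
 -1.59431106]
```

Depth puts the closed tip about 45 mm above the table, although the reported TCP height of 20 mm implies about 1 mm. The xy position agrees. I'll go lower in small guarded steps with the fingers open and measure against the camera.

{"name": "servo_tool", "arguments": {
  "dp": [
    [0,0,0],
    [0,0,0],
    [0,0,0],
    [0,0,0.4],
    [0,0,0.4],
    [0,0,0.4],
    [0,0,0.4],
    [0,0,0.4],
    [0,0,0],
    [0,0,0]
  ],
  "twist": [
    [0,0,0],
    [0,0,0],
    [0,0,0],
    [0,0,0],
    [0,0,0],
    [0,0,0],
    [0,0,0],
    [0,0,0],
    [0,0,0],
    [0,0,0]
  ],
  "claw": [4,4,4,4,4,4,4,4,4,4]
}}

```text
t: 5.6
tool_pos: [0.5155, -0.0179, 0.0003]
ee_rot: [-3.135, 0.203, 0.0]
wrist_force: [0.0, 0.1, -0.8]
opening: 0.469
grasp_force: 0.0
```

```bash
cat >> h.py <<'E'
def tipz(xy,r=.06):
    """lowest dark gripper points near xy from scene depth"""
    q,d=camera("scene"); k,Rm,t=cam("scene"); v,u=np.nonzero(d>0); z=d[v,u]
    P=(np.c_[(u-k["cx"])/k["fx"]*z,(v-k["cy"])/k["fy"]*z,z]-t)@Rm
    m=(np.hypot(P[:,0]-xy[0],P[:,1]-xy[1])<r)&(P[:,2]>.015)&(P[:,2]<.12)
    P=P[m]; return P[np.argsort(P[:,2])][:8].round(3), len(P)
E
python3 - <<'E'
from h import *
plan((.516,-.018),0,-7.6); print(tipz((.516,-.018)))
E
```

```text
t 5.6 pos [ 5.155e-01 -1.790e-02  3.000e-04] q7 -1.59 dp_cm(start frame) [ 0.05 -0.    0.03] dp_cm(goal frame) [ 0.05 -0.    0.03] twist [0.    0.    0.003] open 0.469 grip 0.0
(array([[ 0.524, -0.041,  0.022],
       [ 0.532,  0.007,  0.023],
       [ 0.528, -0.041,  0.025],
       [ 0.519, -0.04 ,  0.025],
       [ 0.521,  0.01 ,  0.025],
       [ 0.512, -0.035,  0.026],
       [ 0.507, -0.035,  0.027],
       [ 0.533,  0.01 ,  0.029]]), 418)
```

{"name": "servo_tool", "arguments": {
  "dp": [
    [0,0,0.3],
    [0,0,0.3],
    [0,0,0.3],
    [0,0,0.3],
    [0,0,0],
    [0,0,0]
  ],
  "twist": [
    [0,0,0],
    [0,0,0],
    [0,0,0],
    [0,0,0],
    [0,0,0],
    [0,0,0]
  ],
  "claw": [4,4,4,4,4,4]
}}

```text
t: 6.25
tool_pos: [0.5155, -0.018, -0.0117]
ee_rot: [3.135, -0.203, -0.0]
wrist_force: [0.3, -0.9, -0.1]
opening: 0.47
grasp_force: 0.0
```

Run:
```python
from h import *
plan((.516,-.018),-.02,-7.6); print(tipz((.516,-.018)))
q,_=camera("scene"); u,v=299,197
cv2.imwrite("pics/s5.png",cv2.resize(q[v-35:v+35,u-45:u+45,::-1],None,fx=8,fy=8,interpolation=2))
```

```text
t 6.25 pos [ 0.5155 -0.018  -0.0117] q7 -1.59 dp_cm(start frame) [ 0.05 -0.    0.83] dp_cm(goal frame) [ 0.05 -0.    0.83] twist [0.    0.    0.003] open 0.47 grip 0.0
(array([[ 0.51 , -0.039,  0.016],
       [ 0.513, -0.037,  0.016],
       [ 0.515,  0.012,  0.016],
       [ 0.513,  0.005,  0.017],
       [ 0.527, -0.039,  0.017],
       [ 0.521, -0.036,  0.018],
       [ 0.511,  0.012,  0.018],
       [ 0.518, -0.038,  0.018]]), 502)
```

View pics/s5.png

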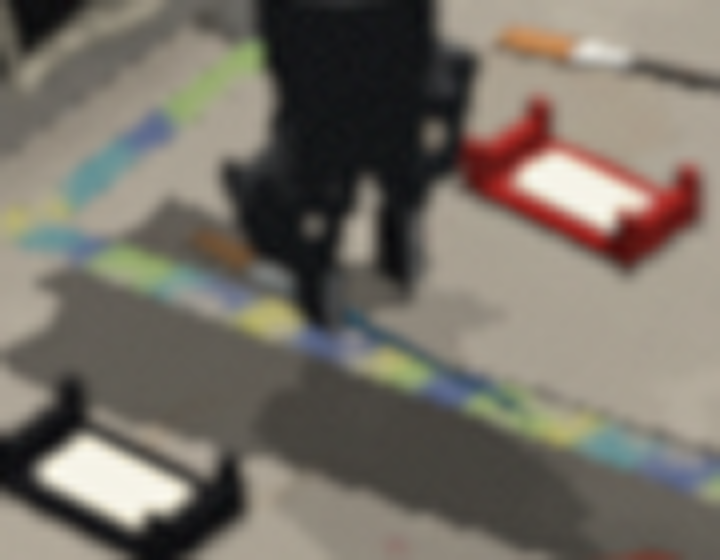

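The left tip at crop (320,320) now sits just above the table beside the blue handle, and no force is showing. I'll go 4 mm lower and close.

{"name": "servo_tool", "arguments": {
  "dp": [
    [0,0,0.2],
    [0,0,0.2],
    [0,0,0],
    [0,0,0],
    [0,0,0],
    [0,0,0],
    [0,0,0],
    [0,0,0]
  ],
  "twist": [
    [0,0,0],
    [0,0,0],
    [0,0,0],
    [0,0,0],
    [0,0,0],
    [0,0,0],
    [0,0,0],
    [0,0,0]
  ],
  "claw": [4,4,4,0,0,0,0,0],
  "squeeze": 30
}}

```text
t: 7.15
tool_pos: [0.5157, -0.0179, -0.0155]
ee_rot: [-3.135, 0.203, -0.0]
wrist_force: [-0.5, -0.1, 1.3]
opening: 0.078
grasp_force: 29.9
```

It is gripped: 30 N at an opening of about 6.6 mm. I'll lift.

{"name": "servo_tool", "arguments": {
  "dp": [
    [0,0,-0.5],
    [0,0,-1],
    [0,0,-2],
    [0,0,-2.5],
    [0,0,-2.5],
    [0,0,-2.5],
    [0,0,-1.5],
    [0,0,-1],
    [0,0,0],
    [0,0,0]
  ],
  "twist": [
    [0,0,0],
    [0,0,0],
    [0,0,0],
    [0,0,0],
    [0,0,0],
    [0,0,0],
    [0,0,0],
    [0,0,0],
    [0,0,0],
    [0,0,0]
  ],
  "claw": [0,0,0,0,0,0,0,0,0,0]
}}

```text
t: 8.15
tool_pos: [0.5153, -0.0179, 0.1193]
ee_rot: [-3.135, 0.203, 0.001]
wrist_force: [-0.9, -0.5, -1.0]
opening: 0.073
grasp_force: 29.7
```

Run:
```python
from h import *
p=cv2.imread("pics/top0.png")
for n,(u,v) in dict(blue=(182,153),red=(372,170),black=(274,150)).items():
    w=p[v-22:v+22,u-16:u+16].min(2)>150
    k,lab,st,ce=cv2.connectedComponentsWithStats(w.astype(np.uint8)); i=1+st[1:,4].argmax()
    m=np.zeros(p.shape[:2],bool); m[v-22:v+22,u-16:u+16]=lab==i; print(n,*axis("top",m,.008), world("top",[ce[i]+[u-16,v-22]],.008).round(4))
plan((.512,.383),.12,-5.6)
q,_=camera("scene"); cv2.imwrite("pics/s6.png",cv2.resize(q[110:250,220:400,::-1],None,fx=4,fy=4,interpolation=2))
```

```text
blue [515. 389.] -5.9 -5.6 [27. 58.] [[0.5151 0.3891 0.008 ]]
red [ 484. -147.] -9.4 -6.7 [28. 58.] [[ 0.4838 -0.1462  0.008 ]]
black [530. 129.] -3.7 -4.1 [26. 57.] [[0.5309 0.1285 0.008 ]]
t 8.15 pos [ 0.5153 -0.0179  0.1193] q7 -1.61 dp_cm(start frame) [ -5.48 -39.71  -0.07] dp_cm(goal frame) [ -4.24 -39.86  -0.07] twist [-0.     0.    -0.031] open 0.073 grip 29.7
```

View pics/s6.png

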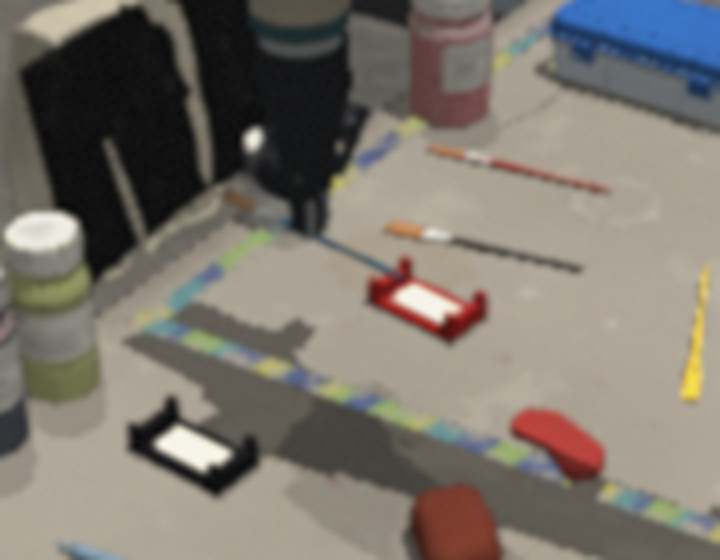

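The blue brush is held level, with bristles at (235,200) and tail at (385,270). The rest panel centre is (0.515, 0.3885). I'll move across.

{"name": "servo_tool", "arguments": {
  "dp": [
    [-0.5,-3,0],
    [-0.5,-4,0],
    [-0.5,-4.5,0],
    [-0.5,-4.5,0],
    [-0.5,-4.5,0],
    [-0.5,-4.5,0],
    [-0.6,-4.5,0],
    [-0.6,-4.5,0],
    [-0.6,-4,0],
    [-0.4,-2.3,0]
  ],
  "twist": [
    [0,0,0],
    [0,0,0],
    [0,0,0],
    [0,0,0],
    [0,0,0],
    [0,0,0],
    [0,0,0],
    [0,0,0],
    [0,0,0],
    [0,0,-0.03]
  ],
  "claw": [0,0,0,0,0,0,0,0,0,0]
}}

```text
t: 9.2
tool_pos: [0.5138, 0.3929, 0.1177]
ee_rot: [-3.137, 0.148, 0.003]
wrist_force: [-0.6, -0.5, -0.2]
opening: 0.078
grasp_force: 29.7
```

{"name": "servo_tool", "arguments": {
  "dp": [
    [0,0,1],
    [0,0,2],
    [0,0,2],
    [0,0,2],
    [0,0,0],
    [0,0,0]
  ],
  "twist": [
    [0,0,0],
    [0,0,0],
    [0,0,0],
    [0,0,0],
    [0,0,0],
    [0,0,0]
  ],
  "claw": [0,0,0,0,0,0]
}}

```text
t: 9.8
tool_pos: [0.5157, 0.387, 0.0485]
ee_rot: [3.136, -0.157, -0.002]
wrist_force: [0.3, -0.5, -0.2]
opening: 0.075
grasp_force: 29.7
```

Run:
```python
from h import *
plan((.515,.3885),.005,-5.6)
q,_=camera("scene"); u,v=pix("scene",[.515,.3885,.02])[0].astype(int); print(u,v)
cv2.imwrite("pics/s7.png",cv2.resize(q[v-50:v+40,u-60:u+60,::-1],None,fx=6,fy=6,interpolation=2))
```

```text
t 9.8 pos [0.5157 0.387  0.0485] q7 -2.21 dp_cm(start frame) [-0.08 -0.15  4.35] dp_cm(goal frame) [-0.09 -0.14  4.35] twist [ 0.002  0.001 -0.003] open 0.075 grip 29.7
215 269
```

View pics/s7.png

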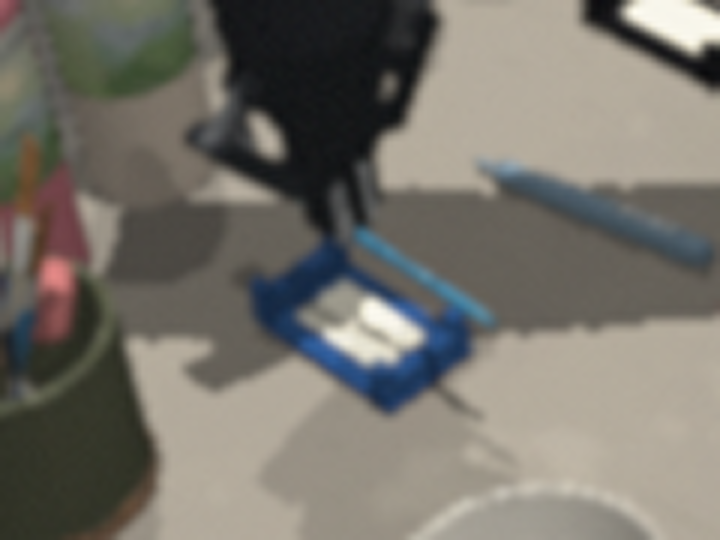

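The blue tail runs from (360,230) to (490,320), parallel to the rest and 44 mm above it; lowered, it should pass through both notches. I'll lower it.

{"name": "servo_tool", "arguments": {
  "dp": [
    [-0.1,-0.1,1],
    [0,0,1.5],
    [0,0,1],
    [0,0,0.4],
    [0,0,0.2],
    [0,0,0.2],
    [0,0,0],
    [0,0,0]
  ],
  "twist": [
    [0,0,0],
    [0,0,0],
    [0,0,0],
    [0,0,0],
    [0,0,0],
    [0,0,0],
    [0,0,0],
    [0,0,0]
  ],
  "claw": [0,0,0,0,0,0,0,0]
}}

```text
t: 10.65
tool_pos: [0.5153, 0.3897, 0.0068]
ee_rot: [-3.137, 0.156, -0.001]
wrist_force: [-0.0, 0.8, -0.3]
opening: 0.076
grasp_force: 29.7
```

{"name": "servo_tool", "arguments": {
  "dp": [
    [0,0,0.1],
    [0,0,0.1],
    [0,0,0],
    [0,0,0]
  ],
  "twist": [
    [0,0,0],
    [0,0,0],
    [0,0,0],
    [0,0,0]
  ],
  "claw": [0,0,0,0]
}}

```text
t: 11.05
tool_pos: [0.5152, 0.3896, 0.0046]
ee_rot: [-3.137, 0.156, -0.001]
wrist_force: [0.2, 0.3, 1.3]
opening: 0.073
grasp_force: 29.8
```

Run:
```python
from h import *
plan((.515,.3885),.005,-5.6)
q,_=camera("scene"); u,v=215,269
cv2.imwrite("pics/s8.png",cv2.resize(q[v-50:v+40,u-60:u+60,::-1],None,fx=6,fy=6,interpolation=2))
```

```text
t 11.05 pos [0.5152 0.3896 0.0046] q7 -2.2 dp_cm(start frame) [-0.01  0.12 -0.04] dp_cm(goal frame) [-0.01  0.12 -0.04] twist [-0.    -0.    -0.002] open 0.073 grip 29.8
```

View pics/s8.png

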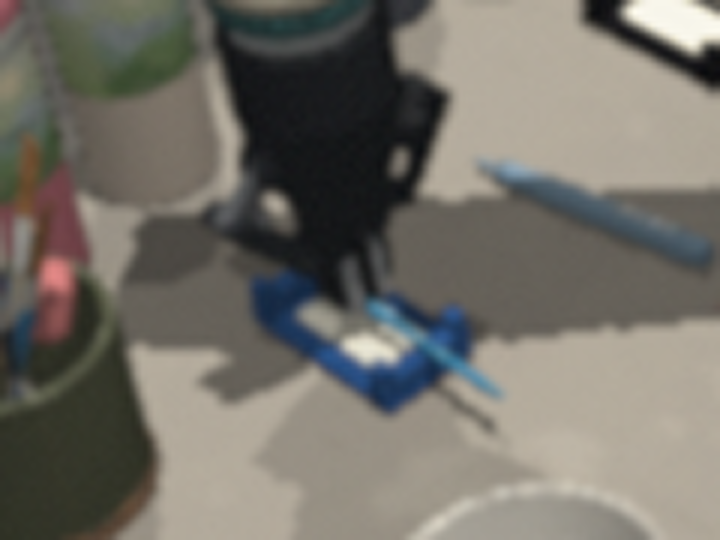

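Run:
```python
from h import *
a=np.radians(-5.6); L=np.array([np.cos(a),np.sin(a),0]); W=np.array([-np.sin(a),np.cos(a),0]); c=np.array([.515,.3885,0])
for s in(-.049,.049,-.1):
  for w,z in((0,.02),(0,.024),(.012,.02),(-.012,.02),(.021,.03),(-.021,.03)): print(s,w,z,((pix("scene",c+s*L+w*W+[0,0,z])-[155,219])*6).round()[0])
```

```text
-0.049 0 0.02 [434. 350.]
-0.049 0 0.024 [433. 344.]
-0.049 0.012 0.02 [415. 365.]
-0.049 -0.012 0.02 [454. 335.]
-0.049 0.021 0.03 [397. 361.]
-0.049 -0.021 0.03 [466. 309.]
0.049 0 0.02 [297. 257.]
0.049 0 0.024 [295. 251.]
0.049 0.012 0.02 [277. 271.]
0.049 -0.012 0.02 [316. 243.]
0.049 0.021 0.03 [258. 266.]
0.049 -0.021 0.03 [327. 218.]
-0.1 0 0.02 [510. 401.]
-0.1 0 0.024 [509. 395.]
-0.1 0.012 0.02 [491. 417.]
-0.1 -0.012 0.02 [530. 386.]
-0.1 0.021 0.03 [473. 413.]
-0.1 -0.021 0.03 [542. 359.]
```

{"name": "servo_tool", "arguments": {
  "dp": [
    [0,-0.2,0],
    [0,0,0],
    [0,0,0],
    [0,0,0],
    [0,0,0],
    [0,0,-1],
    [0,0,-2],
    [0,0,-3],
    [0,0,-4],
    [0,0,-4]
  ],
  "twist": [
    [0,0,0],
    [0,0,0],
    [0,0,0],
    [0,0,0],
    [0,0,0],
    [0,0,0],
    [0,0,0],
    [0,0,0],
    [0,0,0],
    [0,0,0]
  ],
  "claw": [0,0,4,4,4,4,4,4,4,4]
}}

```text
t: 12.1
tool_pos: [0.515, 0.3913, 0.1463]
ee_rot: [3.138, -0.156, -0.0]
wrist_force: [0.8, 0.5, 0.6]
opening: 0.467
grasp_force: 0.0
```

Run:
```python
from h import *
plan((.536,-.401),.14,6.5)
```

```text
t 12.1 pos [0.515  0.3913 0.1463] q7 -2.23 dp_cm(start frame) [ 9.94 78.63  0.64] dp_cm(goal frame) [-6.88 78.96  0.63] twist [ 0.     0.    -0.213] open 0.467 grip 0.0
```

{"name": "servo_tool", "arguments": {
  "dp": [
    [0.5,3,0],
    [0.6,4.7,0],
    [0.6,4.7,0],
    [0.6,4.7,0],
    [0.6,4.7,0],
    [0.6,4.7,0],
    [0.6,4.7,0],
    [0.6,4.7,0],
    [0.6,4.7,0],
    [0.6,4.7,0]
  ],
  "twist": [
    [0,0,0],
    [0,0,0],
    [0,0,0],
    [0,0,0],
    [0,0,0],
    [0,0,0],
    [0,0,0],
    [0,0,0],
    [0,0,0],
    [0,0,0]
  ],
  "claw": [4,4,4,4,4,4,4,4,4,4]
}}

```text
t: 13.1
tool_pos: [0.5292, -0.067, 0.1453]
ee_rot: [-3.138, 0.156, -0.002]
wrist_force: [1.4, 0.5, 0.2]
opening: 0.469
grasp_force: 0.0
```

{"name": "servo_tool", "arguments": {
  "dp": [
    [0.6,4.7,0],
    [0.6,4.7,0],
    [0.6,4.7,0],
    [0.6,4.7,0],
    [0.6,4.7,0],
    [0.6,4.7,0],
    [0.5,4.5,0],
    [0,0,0],
    [0,0,0],
    [0,0,0]
  ],
  "twist": [
    [0,0,0],
    [0,0,0],
    [0,0,0],
    [0,0,0],
    [0,0,0],
    [0,0,0],
    [0,0,0],
    [0,0,-0.11],
    [0,0,-0.1],
    [0,0,0]
  ],
  "claw": [4,4,4,4,4,4,4,4,4,4]
}}

```text
t: 14.1
tool_pos: [0.5373, -0.3951, 0.145]
ee_rot: [-3.137, -0.173, -0.001]
wrist_force: [0.4, 0.7, 0.4]
opening: 0.466
grasp_force: 0.0
```

Run:
```python
from h import *
plan((.536,-.401),-.016,6.5)
p,d=camera("top")
b=p[105:205,120:320,::-1]; cv2.imwrite("pics/t9.png",cv2.resize(b,None,fx=4,fy=4,interpolation=2))
```

```text
t 14.1 pos [ 0.5373 -0.3951  0.145 ] q7 -0.84 dp_cm(start frame) [-0.2   0.57 16.09] dp_cm(goal frame) [-0.2   0.57 16.1 ] twist [-0.    -0.001 -0.003] open 0.466 grip 0.0
```

View pics/t9.png

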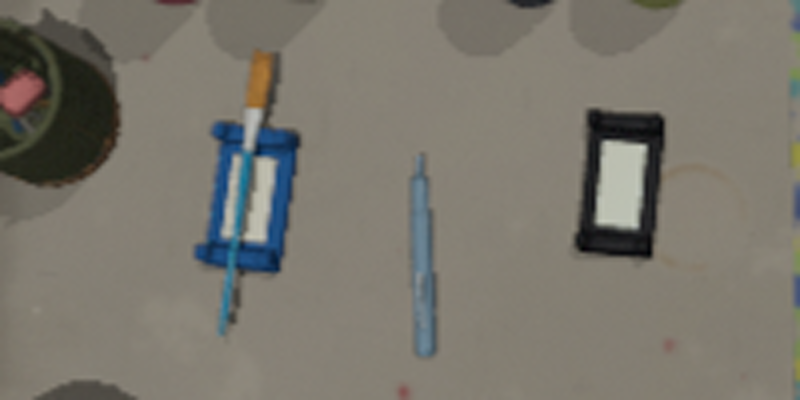

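The blue brush lies across both notches, from (262,52) to (222,333), with the rest's middle at (247,197); it is centred to within a few mm. Next is red.

{"name": "servo_tool", "arguments": {
  "dp": [
    [-0.2,0.6,2],
    [0,0,3],
    [0,0,3],
    [0,0,3],
    [0,0,2],
    [0,0,1.5],
    [0,0,0.7],
    [0,0,0.4],
    [0,0,0],
    [0,0,0]
  ],
  "twist": [
    [0,0,0],
    [0,0,0],
    [0,0,0],
    [0,0,0],
    [0,0,0],
    [0,0,0],
    [0,0,0],
    [0,0,0],
    [0,0,0],
    [0,0,0]
  ],
  "claw": [4,4,4,4,4,4,4,4,4,4]
}}

```text
t: 15.15
tool_pos: [0.5369, -0.4013, -0.0105]
ee_rot: [3.136, 0.174, 0.002]
wrist_force: [-0.9, -0.4, -0.5]
opening: 0.47
grasp_force: 0.0
```

Run:
```python
from h import *
plan((.536,-.401),-.016,6.5)
print(tipz((.536,-.401),.05))
```

```text
t 15.15 pos [ 0.5369 -0.4013 -0.0105] q7 -0.83 dp_cm(start frame) [-0.09 -0.04  0.55] dp_cm(goal frame) [-0.09 -0.04  0.55] twist [ 0.001 -0.001 -0.003] open 0.47 grip 0.0
(array([[ 0.529, -0.375,  0.017],
       [ 0.546, -0.419,  0.017],
       [ 0.531, -0.417,  0.018],
       [ 0.531, -0.37 ,  0.018],
       [ 0.528, -0.381,  0.019],
       [ 0.534, -0.422,  0.019],
       [ 0.533, -0.366,  0.02 ],
       [ 0.543, -0.368,  0.02 ]]), 221)
```

Same bias here, so I'll lower 5 mm, close, and lift.

{"name": "servo_tool", "arguments": {
  "dp": [
    [-0.1,0,0.2],
    [0,0,0.3],
    [0,0,0],
    [0,0,0],
    [0,0,0],
    [0,0,0],
    [0,0,0],
    [0,0,0]
  ],
  "twist": [
    [0,0,0],
    [0,0,0],
    [0,0,0],
    [0,0,0],
    [0,0,0],
    [0,0,0],
    [0,0,0],
    [0,0,0]
  ],
  "claw": [4,4,4,0,0,0,0,0],
  "squeeze": 30
}}

```text
t: 16.0
tool_pos: [0.5353, -0.4009, -0.0165]
ee_rot: [3.137, 0.174, 0.0]
wrist_force: [0.0, 0.2, 1.8]
opening: 0.077
grasp_force: 30.3
```

{"name": "servo_tool", "arguments": {
  "dp": [
    [0,0,-0.5],
    [0,0,-1],
    [0,0,-2],
    [0,0,-3],
    [0,0,-3],
    [0,0,-2],
    [0,0,-1],
    [0,0,0],
    [0,0,0]
  ],
  "twist": [
    [0,0,0],
    [0,0,0],
    [0,0,0],
    [0,0,0],
    [0,0,0],
    [0,0,0],
    [0,0,0],
    [0,0,0],
    [0,0,0]
  ],
  "claw": [0,0,0,0,0,0,0,0,0]
}}

```text
t: 16.9
tool_pos: [0.5347, -0.4004, 0.1078]
ee_rot: [-3.136, -0.174, 0.001]
wrist_force: [-0.5, 0.7, -0.8]
opening: 0.08
grasp_force: 30.2
```

Run:
```python
from h import *
plan((.484,-.146),.05,-6.7)
```

```text
t 16.9 pos [ 0.5347 -0.4004  0.1078] q7 -0.83 dp_cm(start frame) [ -2.22 -25.84   5.81] dp_cm(goal frame) [ -8.   -24.68   5.78] twist [-0.001  0.001  0.228] open 0.08 grip 30.2
```

{"name": "servo_tool", "arguments": {
  "dp": [
    [-0.3,-3,0],
    [-0.4,-4.5,0],
    [-0.4,-4.5,0],
    [-0.4,-4.5,0],
    [-0.4,-4.5,0],
    [-0.3,-3.5,0],
    [0,-1.3,0],
    [0,0,0],
    [0,0,0],
    [0,0,0]
  ],
  "twist": [
    [0,0,0],
    [0,0,0],
    [0,0,0],
    [0,0,0],
    [0,0,0],
    [0,0,0],
    [0,0,0],
    [0,0,0.12],
    [0,0,0.11],
    [0,0,0]
  ],
  "claw": [0,0,0,0,0,0,0,0,0,0]
}}

```text
t: 17.9
tool_pos: [0.4844, -0.1473, 0.1076]
ee_rot: [3.135, -0.188, -0.002]
wrist_force: [0.4, 0.9, -0.8]
opening: 0.074
grasp_force: 30.2
```

Run:
```python
from h import *
plan((.484,-.146),.0045,-6.7)
```

```text
t 17.9 pos [ 0.4844 -0.1473  0.1076] q7 -1.31 dp_cm(start frame) [-0.04 -0.13 10.31] dp_cm(goal frame) [-0.06 -0.13 10.31] twist [ 0.001  0.001 -0.003] open 0.074 grip 30.2
```

{"name": "servo_tool", "arguments": {
  "dp": [
    [0,-0.1,1],
    [0,0,2],
    [0,0,3],
    [0,0,2],
    [0,0,1],
    [0,0,0.7],
    [0,0,0.3],
    [0,0,0.2],
    [0,0,0],
    [0,0,0]
  ],
  "twist": [
    [0,0,0],
    [0,0,0],
    [0,0,0],
    [0,0,0],
    [0,0,0],
    [0,0,0],
    [0,0,0],
    [0,0,0],
    [0,0,0],
    [0,0,0]
  ],
  "claw": [0,0,0,0,0,0,0,0,0,0]
}}

```text
t: 18.9
tool_pos: [0.4854, -0.146, 0.007]
ee_rot: [3.136, -0.187, 0.002]
wrist_force: [-0.3, 0.4, -1.3]
opening: 0.074
grasp_force: 30.2
```

Run:
```python
from h import *
plan((.484,-.146),.004,-6.7)
q,_=camera("scene"); u,v=pix("scene",[.484,-.146,.02])[0].astype(int)
cv2.imwrite("pics/s10.png",cv2.resize(q[v-50:v+40,u-60:u+60,::-1],None,fx=6,fy=6,interpolation=2))
```

```text
t 18.9 pos [ 0.4854 -0.146   0.007 ] q7 -1.29 dp_cm(start frame) [-0.14  0.02  0.3 ] dp_cm(goal frame) [-0.14  0.02  0.3 ] twist [ 0.    -0.001 -0.002] open 0.074 grip 30.2
```

View pics/s10.png

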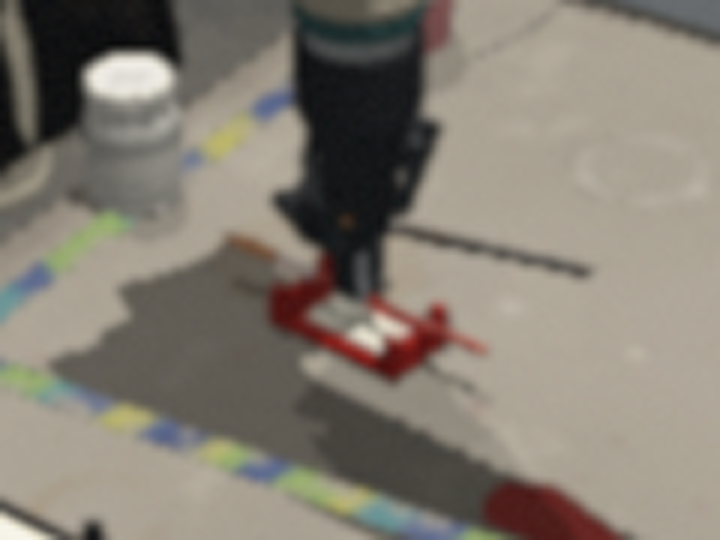

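The red brush runs from (235,240) to (485,350) through both notches of the red rest, slightly toward the far posts. I'll nudge it 2 mm, lower it and release.

{"name": "servo_tool", "arguments": {
  "dp": [
    [-0.1,-0.2,0.2],
    [0,0,0.1],
    [0,0,0],
    [0,0,0],
    [0,0,0],
    [0,0,0],
    [0,0,-1],
    [0,0,-3],
    [0,0,-4],
    [0,0,-4]
  ],
  "twist": [
    [0,0,0],
    [0,0,0],
    [0,0,0],
    [0,0,0],
    [0,0,0],
    [0,0,0],
    [0,0,0],
    [0,0,0],
    [0,0,0],
    [0,0,0]
  ],
  "claw": [0,0,0,4,4,4,4,4,4,4]
}}

```text
t: 19.95
tool_pos: [0.4836, -0.1437, 0.1251]
ee_rot: [-3.136, 0.187, 0.001]
wrist_force: [0.7, -0.7, 0.6]
opening: 0.465
grasp_force: 0.0
```

Run:
```python
from h import *
plan((.493,-.260),-.010,9)
```

```text
t 19.95 pos [ 0.4836 -0.1437  0.1251] q7 -1.32 dp_cm(start frame) [ 2.33 11.43 13.51] dp_cm(goal frame) [-0.89 11.63 13.51] twist [-0.     0.001 -0.276] open 0.465 grip 0.0
```

{"name": "servo_tool", "arguments": {
  "dp": [
    [0.8,3.8,0],
    [0.8,3.8,0],
    [0.7,3.8,0],
    [0,0,2],
    [0,0,3],
    [0,0,3],
    [0,0,2],
    [0,0,1],
    [0,0,0],
    [0,0,0]
  ],
  "twist": [
    [0,0,0],
    [0,0,0],
    [0,0,0],
    [0,0,-0.1],
    [0,0,-0.1],
    [0,0,-0.08],
    [0,0,0],
    [0,0,0],
    [0,0,0],
    [0,0,0]
  ],
  "claw": [4,4,4,4,4,4,4,4,4,4]
}}

```text
t: 20.95
tool_pos: [0.494, -0.26, 0.0143]
ee_rot: [3.131, 0.252, 0.002]
wrist_force: [1.7, 0.2, 0.6]
opening: 0.471
grasp_force: 0.0
```

Run:
```python
from h import *
plan((.493,-.260),-.016,9)
```

```text
t 20.95 pos [ 0.494  -0.26    0.0143] q7 -0.93 dp_cm(start frame) [-0.1  -0.02  3.03] dp_cm(goal frame) [-0.1  -0.02  3.03] twist [ 0.001 -0.001  0.004] open 0.471 grip 0.0
```

{"name": "servo_tool", "arguments": {
  "dp": [
    [-0.1,0,1],
    [0,0,1],
    [0,0,0.6],
    [0,0,0.4],
    [0,0,0],
    [0,0,0],
    [0,0,0],
    [0,0,0],
    [0,0,0],
    [0,0,0]
  ],
  "twist": [
    [0,0,0],
    [0,0,0],
    [0,0,0],
    [0,0,0],
    [0,0,0],
    [0,0,0],
    [0,0,0],
    [0,0,0],
    [0,0,0],
    [0,0,0]
  ],
  "claw": [4,4,4,4,4,0,0,0,0,0]
}}

```text
t: 21.95
tool_pos: [0.4927, -0.26, -0.0162]
ee_rot: [3.131, 0.252, 0.001]
wrist_force: [-0.5, 0.7, 1.6]
opening: 0.076
grasp_force: 30.3
```

{"name": "servo_tool", "arguments": {
  "dp": [
    [0,0,-0.5],
    [0,0,-1],
    [0,0,-2],
    [0,0,-3],
    [0,0,-3],
    [0,0,-3],
    [0,0,-1],
    [0,0,0],
    [0,0,0]
  ],
  "twist": [
    [0,0,0],
    [0,0,0],
    [0,0,0],
    [0,0,0],
    [0,0,0],
    [0,0,0],
    [0,0,0],
    [0,0,0],
    [0,0,0]
  ],
  "claw": [0,0,0,0,0,0,0,0,0]
}}

```text
t: 22.85
tool_pos: [0.4919, -0.2595, 0.1178]
ee_rot: [-3.131, -0.252, 0.001]
wrist_force: [-0.5, 0.2, -0.6]
opening: 0.079
grasp_force: 30.0
```

Run:
```python
from h import *
plan((.530,.1295),.0045,-5)
```

```text
t 22.85 pos [ 0.4919 -0.2595  0.1178] q7 -0.93 dp_cm(start frame) [ 10.01 -37.78  11.35] dp_cm(goal frame) [  0.41 -39.09  11.33] twist [-0.001  0.001  0.248] open 0.079 grip 30.0
```

{"name": "servo_tool", "arguments": {
  "dp": [
    [0,0,0],
    [0,0,0],
    [0,-3,0],
    [0,-4.5,0],
    [0.1,-4.5,0],
    [0.1,-4.5,0],
    [0.1,-4.5,0],
    [0.1,-4.5,0],
    [0,-4.5,0],
    [0,-4.5,0]
  ],
  "twist": [
    [0,0,0.13],
    [0,0,0.12],
    [0,0,0],
    [0,0,0],
    [0,0,0],
    [0,0,0],
    [0,0,0],
    [0,0,0],
    [0,0,0],
    [0,0,0]
  ],
  "claw": [0,0,0,0,0,0,0,0,0,0]
}}

```text
t: 23.85
tool_pos: [0.5259, 0.085, 0.1167]
ee_rot: [3.137, -0.14, -0.005]
wrist_force: [0.9, -0.1, -0.4]
opening: 0.079
grasp_force: 30.0
```

{"name": "servo_tool", "arguments": {
  "dp": [
    [0,-3,0],
    [0,-1.6,0],
    [0,0,1],
    [0,0,2],
    [0,0,2],
    [0,0,1],
    [0,0,0],
    [0,0,0]
  ],
  "twist": [
    [0,0,0],
    [0,0,0],
    [0,0,0],
    [0,0,0],
    [0,0,0],
    [0,0,0],
    [0,0,0],
    [0,0,0]
  ],
  "claw": [0,0,0,0,0,0,0,0]
}}

```text
t: 24.65
tool_pos: [0.5314, 0.1278, 0.0584]
ee_rot: [3.138, -0.143, -0.0]
wrist_force: [0.2, 0.3, -0.3]
opening: 0.073
grasp_force: 30.0
```

Run:
```python
from h import *
plan((.530,.1305),.0045,-5)
```

```text
t 24.65 pos [0.5314 0.1278 0.0584] q7 -1.76 dp_cm(start frame) [-0.16 -0.26  5.39] dp_cm(goal frame) [-0.16 -0.26  5.39] twist [ 0.001  0.    -0.004] open 0.073 grip 30.0
```

{"name": "servo_tool", "arguments": {
  "dp": [
    [-0.1,-0.3,1],
    [0,0,1.5],
    [0,0,1.2],
    [0,0,0.7],
    [0,0,0.5],
    [0,0,0.3],
    [0,0,0],
    [0,0,0]
  ],
  "twist": [
    [0,0,0],
    [0,0,0],
    [0,0,0],
    [0,0,0],
    [0,0,0],
    [0,0,0],
    [0,0,0],
    [0,0,0]
  ],
  "claw": [0,0,0,0,0,0,0,0]
}}

```text
t: 25.45
tool_pos: [0.5308, 0.1323, 0.0067]
ee_rot: [-3.138, 0.14, -0.001]
wrist_force: [0.1, -0.2, -1.0]
opening: 0.077
grasp_force: 30.0
```

Run:
```python
from h import *
plan((.530,.1305),.0045,-5)
q,_=camera("scene"); u,v=pix("scene",[.53,.13,.02])[0].astype(int)
cv2.imwrite("pics/s11.png",cv2.resize(q[v-50:v+40,u-60:u+60,::-1],None,fx=6,fy=6,interpolation=2))
```

```text
t 25.45 pos [0.5308 0.1323 0.0067] q7 -1.75 dp_cm(start frame) [-0.07  0.19  0.22] dp_cm(goal frame) [-0.07  0.19  0.22] twist [-0.    -0.001 -0.002] open 0.077 grip 30.0
```

View pics/s11.png

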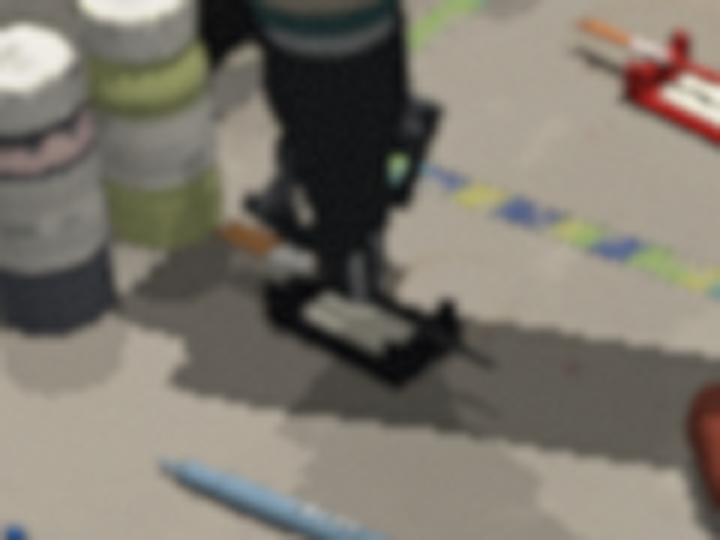

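The black brush runs from (225,235) to (490,360) through both notches of the black rest. I'll lower it, release and retreat.

{"name": "servo_tool", "arguments": {
  "dp": [
    [0,0,0.2],
    [0,0,0],
    [0,0,0],
    [0,0,0],
    [0,0,0],
    [0,0,-1],
    [0,0,-3],
    [0,0,-4],
    [0,0,-4],
    [0,0,-3]
  ],
  "twist": [
    [0,0,0],
    [0,0,0],
    [0,0,0],
    [0,0,0],
    [0,0,0],
    [0,0,0],
    [0,0,0],
    [0,0,0],
    [0,0,0],
    [0,0,0]
  ],
  "claw": [0,0,4,4,4,4,4,4,4,4]
}}

```text
t: 26.5
tool_pos: [0.5313, 0.1323, 0.1576]
ee_rot: [-3.138, 0.14, -0.004]
wrist_force: [1.1, 0.9, 0.0]
opening: 0.468
grasp_force: 0.0
```

{"name": "servo_tool", "arguments": {
  "dp": [
    [0,3,0],
    [0,4.5,0],
    [0,4.5,0],
    [0,4.5,0],
    [0,4.5,0],
    [0,4.5,0],
    [0,4.5,0],
    [0,4.5,0],
    [0,4.5,0],
    [0,4,0]
  ],
  "twist": [
    [0,0,0],
    [0,0,0],
    [0,0,0],
    [0,0,0],
    [0,0,0],
    [0,0,0],
    [0,0,0],
    [0,0,0],
    [0,0,0],
    [0,0,0]
  ],
  "claw": [4,4,4,4,4,4,4,4,4,4]
}}

```text
t: 27.5
tool_pos: [0.4915, -0.2986, 0.1553]
ee_rot: [3.138, -0.142, 0.001]
wrist_force: [0.3, 0.3, 0.7]
opening: 0.469
grasp_force: 0.0
```

Run:
```python
from h import *
p,d=camera("top"); print(state()["tool_pos"])
cv2.imwrite("pics/t12.png",cv2.resize(p[105:235,150:410,::-1],None,fx=3,fy=3,interpolation=2))
```

```text
[ 0.48970465 -0.30787411  0.15578269]
```

View pics/t12.png

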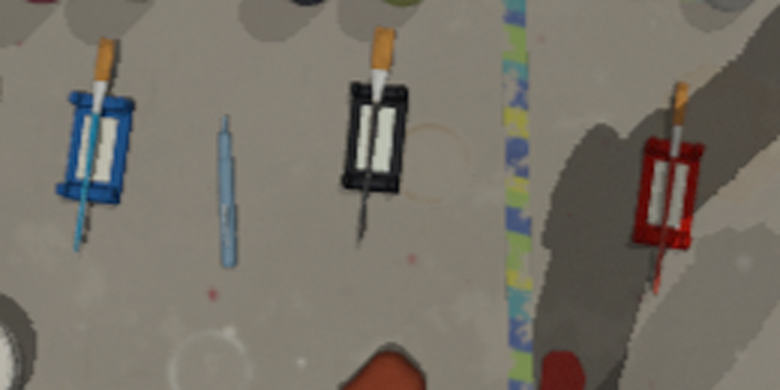

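All three brushes lie across both notches of their own rests: blue centred at (92,145), black at (372,136) and red at (668,187). The pen at (227,190) is unmoved, and the arm is clear.

```bash
python3 -c "
from station import *
print(job_done())"
```

```text
the job is handed in; nothing more can be done
None
```

The blue, red and black brushes each lie across both notches of their own colour's rest, centred to within about 5 mm in the last top picture; the glaze pen and the yellow look-alike were left alone, and the job was handed in at about 27.5 s of the 77 s limit.

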